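Line up the porcelain-powder jars by size

ROBOT

A 6-joint arm with a two-finger parallel gripper is mounted at the origin on the work surface. World frame = base frame: x ahead of the robot, y to its left, z up, the work surface at z = 0. Lengths are in m, angles in rad, forces in N, time in s.
With the tool pointing down it reaches from about 0.425 to 1.125 m from the base axis. Payload 14.9 kg.
Tool frame: the origin (TCP) lies on the centre line of the jaws, within the pads' length; the fingertips stand manip.tips_ahead ahead of it and the grasp point (between the pads) is the TCP (manip.tips_ahead is the distance from the TCP to the fingertips, in m); z points along the fingers, y is the line along which they close (so a half turn about z gives the same grasp; the last joint's range is limited). The gripper opens to 91 mm and grips with 3 to 60 N. Pads are 32 mm wide; open, the fingers measure 118 mm over their backs; the gripper's body (76 mm by 178 mm) begins 60 mm behind the grasp point.
Start: joints at [-0.033, 0.379, 1.734, -0, 1.028, -0.033], TCP at [0.7, -0, 0.233] pointing down, gripper open.
Joint ranges: [-2.77, 2.77], [-0.74, 2.19], [0, 2.66], [-1.06, 4.2], [0.31, 2.87], [-3.08, 3.08]. Speed limits (rad/s): [1.89, 1.89, 2.39, 3.14, 3.14, 3.14].

INTERFACE

Orientations are given as a unit quaternion [w, x, y, z].
In Python, from plant import manip, viewer, ticket gives the robot as it stands.
- The arm moves only by the shell command python3 -m inch 'ROWS' [FORCE]. ROWS is JSON, a list of rows, each a list of 3 entries, a list of its own where there are three numbers: the gripper command: -1 is shut, 1 is fully open, values between are in proportion, then the shift along the tool's x, y, z in m, then the turn about the tool's z in degrees. In form: [[jaw, [x, y, z], yaw], ...]. A call has 1 to 12 rows; each row is the pose to reach, as a shift and turn from the pose commanded when the call began, along the tool's axes at that moment; what a row does not reach only later rows make up. A row lasts 1/12 s, in which the tool goes at most 41.7 mm and 7.16 degrees, less where a joint would pass 70% of its speed; a pose out of reach is approached as far as the arm can. A call with a gripper value outside its range is refused whole. The fingers move at their own pace and stop on an object; FORCE is the grip in N (left out, the last holds). Time passes only in rows, so rows that repeat a pose let the fingers close. It gives the time, the measured TCP pose, the force, the opening and the grip force at its end, in the units of the state.
- manip.observe(): the state, without advancing time (a new reading comes with each control period).
- viewer.get_image(name): name is "scene" or "side" or "wrist"; returns the picture (400x640x3 uint8, red, green, blue); there is no depth.
- viewer.camera_params(name): a dict with "K" (3x3 intrinsics, pixels), "distortion" ([k1, k2, p1, p2, k3] as OpenCV has them; the pictures are not rectified), "position" and "attitude" of the camera in the world. Camera axes: x right, y down, z forward; pixel columns grow to the right and rows downward; lengths in m; the calibration is good to about 2 mm. A picture is of the moment at which its call begins: read the wrist's pose just before it. camera_params takes no time and is no camera call; for the wrist camera it gives the pose at the moment of the call.
- ticket.finish_job(): hands the job in; it is judged then, once.
The state is a dict: "time_s": time; "joint_positions": joint angles; "joint_velocities": joint speeds; "joint_efforts": joint torques, N m; "tcp_pos": TCP position; "tool_rot": TCP orientation; "wrist_force": force on the tool from outside, world axes, zero at the start; "moment": the same for the moment, N m; "width": finger opening in m; "grasp_force": force on a finger pad.
Only numpy, scipy, OpenCV 4.12 (cv2) and the standard library are available. Lean on these libraries where they do the work, as an engineer would, in place of code of your own. Each camera call takes 0.05 s, during which the arm holds its last target. There are 200 camera calls.

TASK

Line the four powder jars up in order of size on the row of round black pads: the smallest on the pad next to the blue bowl, and each following pad the next larger, so that the largest is farthest from the bowl. Stand each jar upright in the middle of its pad, never tip a jar over, and leave the bowl where it stands.

Things in the scene. Friction and masses are not known exactly. Their poses are not given: they have to be found in the camera images.
- jar_a_mid (a point): The smallest of four closed, upright, round porcelain-powder jars, all with a white plastic body and a grey ribbed screw lid (13 mm high, as wide as the body): 32 mm across, 40 mm high. The point is its centre, 20 mm above its underside; z up along its axis. A plain straight-sided cylinder, gripped anywhere round its sides; 25 to 200 g.
- jar_b_mid (a point): The second smallest of four closed, upright, round porcelain-powder jars, all with a white plastic body and a grey ribbed screw lid (13 mm high, as wide as the body): 40 mm across, 48 mm high. The point is its centre, 24 mm above its underside; z up along its axis. A plain straight-sided cylinder, gripped anywhere round its sides; 25 to 200 g.
- jar_c_mid (a point): The second largest of four closed, upright, round porcelain-powder jars, all with a white plastic body and a grey ribbed screw lid (13 mm high, as wide as the body): 48 mm across, 56 mm high. The point is its centre, 28 mm above its underside; z up along its axis. A plain straight-sided cylinder, gripped anywhere round its sides; 25 to 200 g.
- jar_d_mid (a point): The largest of four closed, upright, round porcelain-powder jars, all with a white plastic body and a grey ribbed screw lid (13 mm high, as wide as the body): 56 mm across, 64 mm high. The point is its centre, 32 mm above its underside; z up along its axis. A plain straight-sided cylinder, gripped anywhere round its sides; 25 to 200 g.
- pad1_top (a point): One of four like black round rubber pads, 60 mm across and 3 mm thick, fixed in a straight row 80 mm apart on a flat fixed aluminium tray (310 x 85 x 6 mm). The point is the centre of its top face, 9 mm above the bench; y runs along the row, from pad1 to pad4, x across it. It is pad 1 counting along the row; an end of the row.
- pad2_top (a point): One of four like black round rubber pads, 60 mm across and 3 mm thick, fixed in a straight row 80 mm apart on a flat fixed aluminium tray (310 x 85 x 6 mm). The point is the centre of its top face, 9 mm above the bench; y runs along the row, from pad1 to pad4, x across it. It is pad 2 counting along the row; an inner pad.
- pad3_top (a point): One of four like black round rubber pads, 60 mm across and 3 mm thick, fixed in a straight row 80 mm apart on a flat fixed aluminium tray (310 x 85 x 6 mm). The point is the centre of its top face, 9 mm above the bench; y runs along the row, from pad1 to pad4, x across it. It is pad 3 counting along the row; an inner pad.
- pad4_top (a point): One of four like black round rubber pads, 60 mm across and 3 mm thick, fixed in a straight row 80 mm apart on a flat fixed aluminium tray (310 x 85 x 6 mm). The point is the centre of its top face, 9 mm above the bench; y runs along the row, from pad1 to pad4, x across it. It is pad 4 counting along the row; an end of the row.
- bowl: Loose blue ceramic mixing bowl, round, 90 mm across the rim, 42 mm high, standing on the bench 95 mm past the centre of one of the two end pads, in line with the row (a low square black box stands at the other end). Which end it is at changes from start to start. Origin at the centre of its underside, on the bench.
Mind the look-alikes: they are no part of the job. Leave any red or yellow look-alike of the part that bears jar_c_mid alone.

How it is judged:
At the end, for the whole second after the job is handed in: Every jar stands upright (within 6 degrees), at rest, on its own pad (its centre within 12 mm of the pad's centre, and within 4 mm of the height at which it stands on the pad), in order of size: the smallest on the end pad next to the bowl, the largest on the other end pad (((horizontal distance between bowl and pad1_top below 0.14 m and horizontal distance between jar_a_mid and pad1_top below 0.012 m and z of jar_a_mid in the frame of pad1_top between 0.016 and 0.024 m and horizontal distance between jar_b_mid and pad2_top below 0.012 m and z of jar_b_mid in the frame of pad2_top between 0.02 and 0.028 m and horizontal distance between jar_c_mid and pad3_top below 0.012 m and z of jar_c_mid in the frame of pad3_top between 0.024 and 0.032 m and horizontal distance between jar_d_mid and pad4_top below 0.012 m and z of jar_d_mid in the frame of pad4_top between 0.028 and 0.036 m) or (horizontal distance between bowl and pad4_top below 0.14 m and horizontal distance between jar_a_mid and pad4_top below 0.012 m and z of jar_a_mid in the frame of pad4_top between 0.016 and 0.024 m and horizontal distance between jar_b_mid and pad3_top below 0.012 m and z of jar_b_mid in the frame of pad3_top between 0.02 and 0.028 m and horizontal distance between jar_c_mid and pad2_top below 0.012 m and z of jar_c_mid in the frame of pad2_top between 0.024 and 0.032 m and horizontal distance between jar_d_mid and pad1_top below 0.012 m and z of jar_d_mid in the frame of pad1_top between 0.028 and 0.036 m)) and angle between each of jar_a_mid, jar_b_mid, jar_c_mid, jar_d_mid's own z axis and vertical below 0.1 rad and linear speed of each of jar_a, jar_b, jar_c, jar_d below 0.02 m/s and angular speed of each of jar_a, jar_b, jar_c, jar_d below 0.2 rad/s); the robot touches nothing.
It fails at once if a jar is tipped over (leans more than about 35 degrees) (angle between any of jar_a_mid, jar_b_mid, jar_c_mid, jar_d_mid's own z axis and vertical above 0.6 rad).
It fails at once if the blue bowl is pushed more than 20 mm from where it stood (distance of bowl from where it was at the start of the episode above 0.02 m).
It also fails if it takes over 99 s, if anything falls off the work surface, if the arm or the gripper's body presses on something with over 40 N, if the wrist force passes 120 N, or if a joint passes its speed limit or range.

## Working session

There is one attempt and no reset: what is moved stays moved. The work goes in short steps, Python scripts to look and compute and a shell command to move; the robot and the scene stay as the last step left them, time stands still between calls to the robot, and variables do not carry over. Pictures are saved under pics/ and viewed, at most 14 in all, crops included, and the job is handed in when it is done.

```bash
mkdir -p pics
python3 - <<'E'
from plant import manip, viewer
import cv2
s=manip.observe(); print(s['tcp_pos'],s['tool_rot'],s['width'],manip.tips_ahead)
for n in ("scene","side"):
    p=viewer.camera_params(n); print(n,p)
    cv2.imwrite(f"pics/{n}0.png",viewer.get_image(n)[:,:,::-1])
E
```

```text
[6.99615872e-01 5.95264479e-06 2.32278766e-01] [-4.15145502e-04  7.07102626e-01  7.07110714e-01 -3.77786862e-04] 0.09108345615872261 0.019
scene {'K': array([[445.22504976,   0.        , 324.70557578],
       [  0.        , 445.22504976, 201.25491357],
       [  0.        ,   0.        ,   1.        ]]), 'distortion': array([-0.06354042,  0.        ,  0.        ,  0.        ,  0.        ]), 'position': array([ 1.06085341, -0.33851076,  0.73111495]), 'attitude': array([-0.33538588,  0.80937097,  0.44715005, -0.18025475])}
side {'K': array([[499.3045271 ,   0.        , 323.00416051],
       [  0.        , 499.3045271 , 192.9292794 ],
       [  0.        ,   0.        ,   1.        ]]), 'distortion': array([0.03870353, 0.        , 0.        , 0.        , 0.        ]), 'position': array([ 0.37765381, -0.96882133,  1.02082878]), 'attitude': array([-0.39187718,  0.91847723, -0.04393172,  0.03003086])}
```

View pics/scene0.png

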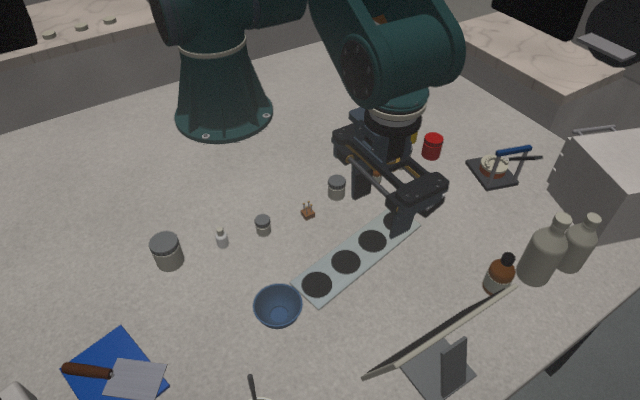

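View pics/side0.png

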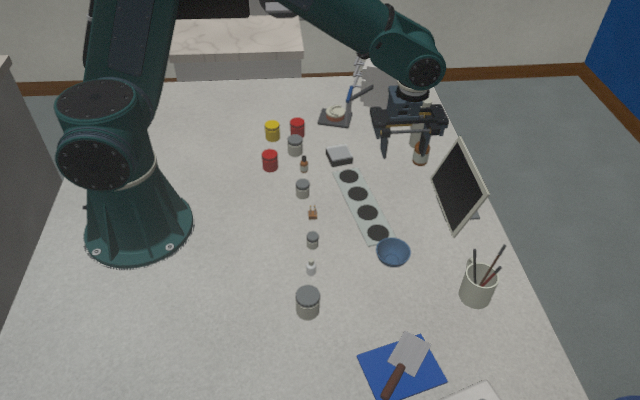

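Side view: grey-lidded jars are at (308,300) largest, (312,240) smallest, (302,188) and (295,145). Red at (270,160) and (297,128) and yellow at (272,131) are the look-alikes. Pads run (378,232) to (349,176), with the bowl at (393,252) by the near end. I'll enlarge to confirm, and measure the pads.

```bash
cat > h.py <<'E'
import numpy as np, cv2
from scipy.spatial.transform import Rotation as R
from plant import manip, viewer
def ray(n,uv,p=None):
    p=p or viewer.camera_params(n)
    u=cv2.undistortPoints(np.float64(uv).reshape(-1,1,2),p['K'],p['distortion']).reshape(-1,2)
    q=p['attitude']; A=R.from_quat([q[1],q[2],q[3],q[0]])
    return p['position'],A.apply(np.c_[u,np.ones(len(u))])
def onplane(n,uv,z,p=None):
    o,d=ray(n,uv,p); return (o+d*((z-o[2])/d[:,2])[:,None])
def project(n,X,p=None):
    p=p or viewer.camera_params(n); q=p['attitude']; A=R.from_quat([q[1],q[2],q[3],q[0]]).as_matrix()
    r=cv2.Rodrigues(A.T)[0]
    return cv2.projectPoints(np.float64(X).reshape(-1,1,3),r,-A.T@p['position'],p['K'],p['distortion'])[0].reshape(-1,2)
E
python3 - <<'E'
from h import *
im=cv2.imread('pics/side0.png'); 
cv2.imwrite('pics/crop.png',cv2.resize(im[115:325,240:430],None,fx=2.8,fy=2.8,interpolation=cv2.INTER_CUBIC))
for n in('side','scene'):
    im=cv2.imread(f'pics/{n}0.png'); g=im.max(2)
    m=(g<60).astype(np.uint8)
    k,l,st,c=cv2.connectedComponentsWithStats(m)
    for i in range(1,k):
        if 100<st[i,4]<900 : print(n,'dark',c[i].round(1),st[i,2:],onplane(n,c[i],.009)[0].round(4))
    h=cv2.cvtColor(im,cv2.COLOR_BGR2HSV)
    m=((h[...,0]>100)&(h[...,0]<125)&(h[...,1]>90)&(g>50)).astype(np.uint8)
    k,l,st,c=cv2.connectedComponentsWithStats(m)
    for i in range(1,k):
        if st[i,4]>200: print(n,'blue',c[i].round(1),st[i],onplane(n,c[i],.03)[0].round(4))
E
```

```text
side dark [410.2  26.7] [ 40  34 278] [1.0127 1.1243 0.009 ]
side blue [618.9  52.3] [ 585    0   55  120 4265] [1.7964 0.7855 0.03  ]
side blue [394.  255.2] [383 245  23  20 235] [ 0.6624 -0.1837  0.03  ]
side blue [377.2 367.6] [ 357  342   41   58 1208] [ 0.5642 -0.4775  0.03  ]
side blue [419.5 379. ] [ 389  349   58   51 1242] [ 0.6468 -0.5098  0.03  ]
scene dark [229.7 136. ] [ 91  29 243] [ 0.1169 -0.0347  0.009 ]
scene dark [489.  180.7] [ 52  30 146] [0.6105 0.426  0.009 ]
scene dark [359.8 183.3] [ 23  35 447] [0.4524 0.1528 0.009 ]
scene dark [372.1 240.6] [ 27  21 433] [0.6102 0.072  0.009 ]
scene dark [345.6 261.4] [ 28  22 479] [ 0.6257 -0.006   0.009 ]
scene dark [507.4 259.3] [ 14  14 146] [0.7991 0.2784 0.009 ]
scene dark [316.7 284.2] [ 30  25 555] [ 0.6415 -0.0842  0.009 ]
scene dark [434.1 331.7] [133  82 594] [0.8398 0.04   0.009 ]
scene dark [565.1 356.4] [ 52  49 369] [1.0018 0.2016 0.009 ]
scene dark [ 87.3 374. ] [ 51  10 184] [ 0.5934 -0.5069  0.009 ]
scene blue [278.8 314.5] [270 307  20  17 228] [ 0.6728 -0.1824  0.03  ]
scene blue [110.9 349.9] [  70  325   80   44 1608] [ 0.5845 -0.4573  0.03  ]
scene blue [ 88.5 387.4] [ 61 371  71  29 860] [ 0.6308 -0.5055  0.03  ]
```

View pics/crop.png

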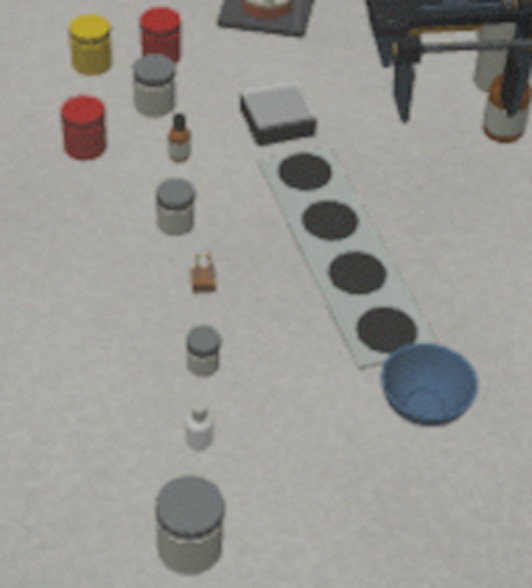

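The crop confirms it: grey lids at d (308,295), a (313,236), b (303,184) and c (295,140). Next to c are yellow (272,126) and red (297,122) and (270,155). The vials and the plug between the jars are not part of the job.

Run:
```python
from h import *
S=2.8
for nm,c,z in [('d',(190,503),.064),('a',(203.5,340),.04),('b',(176,192),.048),('c',(155,70),.056),('yel',(91,30),.056),('red1',(161,22),.056),('red2',(84,110),.056),('brown base',(179,155),.0),('plug base',(204,287),0),('white base',(200,443),0),
 ('p4',(305.5,171),.009),('p3',(330,220),.009),('p2',(357,272),.009),('p1',(387,329),.009),('bowl',(429,384),.025),('lid rear low',(279,105),.02)]:
    print(nm,onplane('side',(240+c[0]/S-.3,115+c[1]/S-.3),z)[0].round(4))
for nm,c,z in [('d',(165,242),.064),('a',(263,218.5),.04),('b',(336.5,181),.048)]:
    print('scene',nm,onplane('scene',c,z)[0].round(4))
# pads from side
im=cv2.imread('pics/side0.png'); m=(im.max(2)<75).astype(np.uint8)
k,l,st,c=cv2.connectedComponentsWithStats(m)
for i in range(1,k):
    if 80<st[i,4]<900 and 340<c[i][0]<400: print(c[i].round(1),st[i,4],onplane('side',c[i],.009)[0].round(4))
p=viewer.camera_params('wrist'); print(p['K'][0,0],p['position'],p['attitude'])
q=p['attitude'];print(R.from_quat([q[1],q[2],q[3],q[0]]).as_matrix().round(3))
```

```text
d [ 0.4316 -0.3059  0.064 ]
a [ 0.4603 -0.1105  0.04  ]
b [0.4494 0.0856 0.048 ]
c [0.4405 0.2802 0.056 ]
yel [0.3716 0.361  0.056 ]
red1 [0.4533 0.3706 0.056 ]
red2 [0.3594 0.2158 0.056 ]
brown base [0.4608 0.1977 0.    ]
plug base [ 0.4704 -0.0052  0.    ]
white base [ 0.4495 -0.1981  0.    ]
p4 [0.5951 0.15   0.009 ]
p3 [0.6098 0.0715 0.009 ]
p2 [ 0.6253 -0.006   0.009 ]
p1 [ 0.6414 -0.0845  0.009 ]
bowl [ 0.6634 -0.1685  0.025 ]
lid rear low [0.5786 0.2516 0.02  ]
scene d [ 0.4351 -0.3031  0.064 ]
scene a [ 0.4595 -0.1046  0.04  ]
scene b [0.4511 0.0859 0.048 ]
[348.6 175.9] 172 [0.5943 0.1495 0.009 ]
[357.6 193.3] 189 [0.6099 0.0714 0.009 ]
[367.1 212.2] 215 [ 0.6249 -0.0073  0.009 ]
[377.6 232.3] 241 [ 0.6404 -0.0848  0.009 ]
[393.  386.9] 89 [ 0.5932 -0.5118  0.009 ]
344.0057020689306 [0.70024414 0.0792191  0.38473631] [ 1.42149981e-01  9.89843662e-01 -4.37116266e-04 -1.64817848e-03]
[[ 1.    -0.    -0.003]
 [-0.001 -0.96  -0.281]
 [-0.003  0.281 -0.96 ]]
```

```bash
python3 -m inch '[[1,[-0.107,-0.24,0],0],[1,[-0.107,-0.24,0],0],[1,[-0.107,-0.24,0],0],[1,[-0.107,-0.24,0],0],[1,[-0.107,-0.24,0],0],[1,[-0.107,-0.24,0],0],[1,[-0.107,-0.24,0],0],[1,[-0.107,-0.24,0],0],[1,[-0.107,-0.24,0],0],[1,[-0.107,-0.24,0],0]]' 15
python3 - <<'E'
from h import *
print(onplane('scene',[(365,375),(440,335),(515,290)],.0).round(3))
p=viewer.camera_params('wrist'); im=viewer.get_image('wrist')[:,:,::-1].copy()
cv2.imwrite('pics/w1.png',im)
print(project('wrist',[(.46,-.1075,.04),(.45,.086,.048),(.433,-.3045,.064)],p).round(1))
import json; json.dump({k:np.array(v).tolist() for k,v in p.items()},open('w1.json','w'))
E
```

```text
time_s: 0.93
tcp_pos: [0.4611, -0.1069, 0.2332]
tool_rot: [0.0, 0.707, 0.707, 0.0]
wrist_force: [-0.1, -0.4, 0.2]
width: 0.091
grasp_force: 0.0
[[ 0.835 -0.108  0.   ]
 [ 0.848  0.049  0.   ]
 [ 0.856  0.24   0.   ]]
[[328.  180.4]
 [316.1 -32.5]
 [304.6 354.2]]
```

View pics/w1.png

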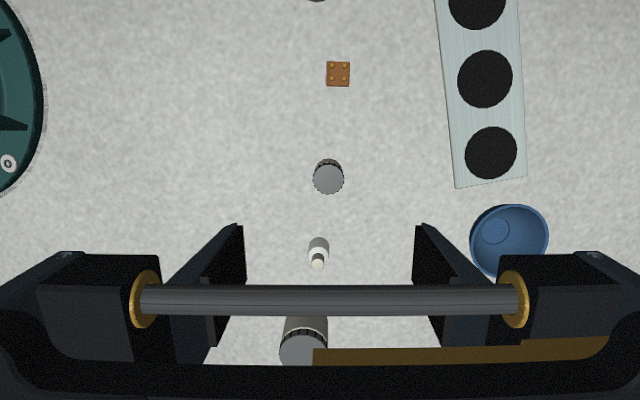

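Wrist view: jar a's lid is at (328,179), within 2 px of the prediction. The pads, the bowl (509,242) and d's lid (303,347) also match, so I can start picking.

```bash
python3 - <<'E'
from h import *
import json
p={k:np.array(v) for k,v in json.load(open('w1.json')).items()}
print(onplane('wrist',[(328.3,179)],.04,p),onplane('wrist',[(303,350)],.064,p))
print(onplane('wrist',[(490.7,153),(485,79)],.009,p))
E
python3 -m inch '[[1,[0,0,0.12],0],[1,[0,0,0.12],0],[1,[0,0,0.12],0],[1,[0,0,0.208],0],[1,[0,0,0.208],0],[1,[0,0,0.208],0],[1,[0,0,0.208],0],[-1,[0,0,0.208],0],[-1,[0,0,0.208],0],[-1,[0,0,0.208],0],[-1,[0,0,0.208],0],[-1,[0,0,0.208],0]]' 15
```

```text
[[ 0.46031981 -0.1060531   0.04      ]] [[ 0.43138    -0.29858808  0.064     ]]
[[ 0.64095293 -0.08327997  0.009     ]
 [ 0.6255775  -0.00486762  0.009     ]]
time_s: 1.98
tcp_pos: [0.4605, -0.1071, 0.0255]
tool_rot: [0.001, 0.707, 0.707, 0.0]
wrist_force: [0.7, 0.1, 0.2]
width: 0.0608
grasp_force: 0.0
```

```bash
python3 -m inch '[[-1,[0,0,0],0],[-1,[0,0,0],0],[-1,[0,0,0],0],[-1,[0,0,0],0],[-1,[0,0,0],0],[-1,[0,0,0],0],[-1,[0,0,-0.04],0],[-1,[0,0,-0.08],0],[-1,[0,0,-0.12],0],[-1,[0,0,-0.12],0],[-1,[0,0,-0.12],0]]' 15
```

```text
time_s: 2.9
tcp_pos: [0.4613, -0.1074, 0.147]
tool_rot: [0.002, 0.707, 0.707, 0.001]
wrist_force: [0.2, 0.4, -0.8]
width: 0.0316
grasp_force: 15.0
```

```bash
python3 -m inch '[[-1,[0.023,0.18,0],0],[-1,[0.023,0.18,0],0],[-1,[0.023,0.18,0],0],[-1,[0.023,0.18,0],0],[-1,[0.023,0.18,0],0],[-1,[0.023,0.18,0],0],[-1,[0.023,0.18,0.04],0],[-1,[0.023,0.18,0.08],0],[-1,[0.023,0.18,0.1],0],[-1,[0.023,0.18,0.105],0],[-1,[0.023,0.18,0.108],0],[-1,[0.023,0.18,0.108],0]]'
```

```text
time_s: 3.9
tcp_pos: [0.6397, -0.0841, 0.0368]
tool_rot: [-0.0, 0.707, 0.707, -0.0]
wrist_force: [0.3, -0.4, -0.3]
width: 0.0315
grasp_force: 15.0
```

```bash
python3 -m inch '[[-1,[0,0.001,0.001],0],[-1,[0,0.001,0.002],0],[-1,[0,0.001,0.002],0]]'; python3 -m inch '[[0,[0,0,0],0],[0,[0,0,0],0],[0,[0,0,0],0],[0,[0,0,0],0],[0,[0,0,-0.03],0],[1,[0,0,-0.07],0],[1,[0,0,-0.11],0],[1,[0,0,-0.15],0],[1,[0,0,-0.19],0],[1,[0,0,-0.19],0]]'
```

```text
time_s: 4.15
tcp_pos: [0.6417, -0.0842, 0.0361]
tool_rot: [0.001, 0.707, 0.707, 0.001]
wrist_force: [-0.0, 0.9, -0.2]
width: 0.0317
grasp_force: 15.0
time_s: 4.98
tcp_pos: [0.6445, -0.0846, 0.2333]
tool_rot: [0.004, 0.707, 0.707, 0.003]
wrist_force: [1.6, -0.4, 1.2]
width: 0.0763
grasp_force: 0.0
```

```bash
python3 -m inch '[[1,[0.17,-0.192,0],0],[1,[0.17,-0.192,0],0],[1,[0.17,-0.192,0],0],[1,[0.17,-0.192,0],0],[1,[0.17,-0.192,0],0],[1,[0.17,-0.192,0],0],[1,[0.17,-0.192,0],0],[1,[0.17,-0.192,0],0],[1,[0.17,-0.192,0],0],[1,[0.17,-0.192,0],0]]' 15
python3 - <<'E'
from h import *
p=viewer.camera_params('wrist'); im=viewer.get_image('wrist')[:,:,::-1].copy()
cv2.imwrite('pics/w2.png',im)
print(project('wrist',[(.45,.086,.048),(.4405,.28,.056),(.641,-.084,.049)],p).round(1))
import json; json.dump({k:np.array(v).tolist() for k,v in p.items()},open('w2.json','w'))
E
```

```text
time_s: 5.82
tcp_pos: [0.4501, 0.0855, 0.2252]
tool_rot: [0.0, 0.707, 0.707, 0.0]
wrist_force: [-0.6, 0.3, -0.1]
width: 0.091
grasp_force: 0.0
[[328.9 183. ]
 [317.1 -41.6]
 [495.6 327.7]]
```

View pics/w2.png

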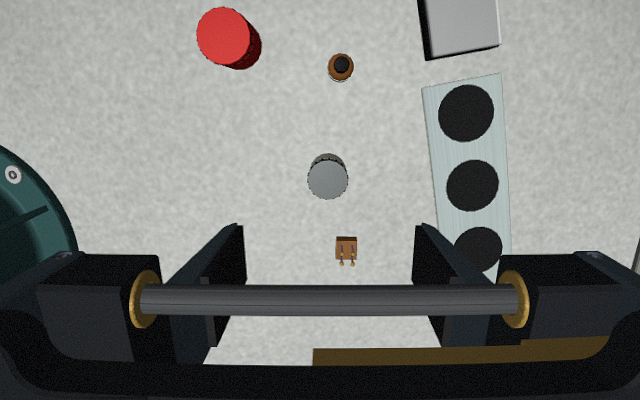

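Jar b's lid is at (328,180), 3 px from the prediction. Pads 4 and 3 are at (466,113) and (472,185).

```bash
python3 - <<'E'
from h import *
import json
p={k:np.array(v) for k,v in json.load(open('w2.json')).items()}
print(onplane('wrist',[(328,179.5)],.048,p))
print(onplane('wrist',[(466,113),(472,185.5)],.009,p))
E
python3 -m inch '[[1,[0.002,0,0.12],0],[1,[0.002,0,0.12],0],[0.3,[0.002,0,0.12],0],[0.3,[0.002,0,0.197],0],[0.3,[0.002,0,0.197],0],[0.3,[0.002,0,0.197],0],[-1,[0.002,0,0.197],0],[-1,[0.002,0,0.197],0],[-1,[0.002,0,0.197],0],[-1,[0.002,0,0.197],0],[-1,[0.002,0,0.197],0],[-1,[0.002,0,0.197],0]]' 15
python3 -m inch '[[-1,[0,0,0],0],[-1,[0,0,0],0],[-1,[0,0,0],0]]'; python3 -m inch '[[-1,[0,0,0],0],[-1,[0,0,-0.04],0],[-1,[0,0,-0.08],0],[-1,[0,0,-0.12],0],[-1,[0,0,-0.12],0],[-1,[0,0,-0.12],0]]'
```

```text
[[0.44910017 0.08956131 0.048     ]]
[[0.59436823 0.15245303 0.009     ]
 [0.60935649 0.07385999 0.009     ]]
time_s: 6.87
tcp_pos: [0.4504, 0.0881, 0.0299]
tool_rot: [0.001, 0.707, 0.707, 0.001]
wrist_force: [-1.6, -2.5, 15.9]
width: 0.0395
grasp_force: 15.0
time_s: 7.12
tcp_pos: [0.4504, 0.0881, 0.03]
tool_rot: [0.001, 0.707, 0.707, 0.001]
wrist_force: [-2.3, -2.1, 15.3]
width: 0.0398
grasp_force: 15.0
time_s: 7.62
tcp_pos: [0.4507, 0.0883, 0.1513]
tool_rot: [0.002, 0.707, 0.707, 0.003]
wrist_force: [-0.0, -0.4, -1.8]
width: 0.0399
grasp_force: 15.0
```

```bash
python3 -m inch '[[-1,[-0.094,0.175,0],0],[-1,[-0.094,0.175,0],0],[-1,[-0.094,0.175,0],0],[-1,[-0.094,0.175,0],0],[-1,[-0.094,0.175,0],0],[-1,[-0.094,0.175,0],0],[-1,[-0.094,0.175,0.04],0],[-1,[-0.094,0.175,0.08],0],[-1,[-0.094,0.175,0.1],0],[-1,[-0.094,0.175,0.105],0],[-1,[-0.094,0.175,0.105],0],[-1,[-0.094,0.175,0.105],0]]'
```

```text
time_s: 8.62
tcp_pos: [0.6237, -0.0059, 0.0429]
tool_rot: [-0.0, 0.707, 0.707, -0.0]
wrist_force: [0.0, 0.6, -0.1]
width: 0.0398
grasp_force: 15.0
```

```bash
python3 -m inch '[[-1,[0,0.001,0.001],0],[-1,[0,0.001,0.002],0],[-1,[0,0.001,0.003],0],[-1,[0,0.001,0.004],0],[-1,[0,0.001,0.004],0]]'; python3 -m inch '[[0.3,[0,0,0],0],[0.3,[0,0,0],0],[0.3,[0,0,0],0],[0.3,[0,0,0],0],[0.3,[0,0,-0.03],0],[1,[0,0,-0.07],0],[1,[0,0,-0.11],0],[1,[0,0,-0.15],0],[1,[0,0,-0.19],0],[1,[0,0,-0.19],0],[1,[0,0,-0.19],0]]'
```

```text
time_s: 9.03
tcp_pos: [0.6251, -0.006, 0.0391]
tool_rot: [0.0, 0.707, 0.707, 0.0]
wrist_force: [-0.2, -0.2, -0.8]
width: 0.0397
grasp_force: 15.0
time_s: 9.95
tcp_pos: [0.6262, -0.006, 0.2316]
tool_rot: [0.002, 0.707, 0.707, 0.002]
wrist_force: [-0.3, -0.1, -0.5]
width: 0.0907
grasp_force: 0.0
```

```bash
python3 -m inch '[[1,[0.286,-0.185,0],0],[1,[0.286,-0.185,0],0],[1,[0.286,-0.185,0],0],[1,[0.286,-0.185,0],0],[1,[0.286,-0.185,0],0],[1,[0.286,-0.185,0],0],[1,[0.286,-0.185,0],0],[1,[0.286,-0.185,0],0],[1,[0.286,-0.185,0],0],[1,[0.286,-0.185,0],0],[1,[0.286,-0.185,0],0],[1,[0.286,-0.185,0],0]]' 15
python3 - <<'E'
from h import *
p=viewer.camera_params('wrist'); im=viewer.get_image('wrist')[:,:,::-1].copy()
cv2.imwrite('pics/w3.png',im)
print(project('wrist',[(.4405,.28,.056),(.453,.3706,.056)],p).round(1))
import json; json.dump({k:np.array(v).tolist() for k,v in p.items()},open('w3.json','w'))
E
```

```text
time_s: 10.95
tcp_pos: [0.4403, 0.2791, 0.2283]
tool_rot: [-0.0, 0.707, 0.707, -0.001]
wrist_force: [-0.8, -1.1, -0.5]
width: 0.091
grasp_force: 0.0
[[329.5 183.6]
 [343.2  86. ]]
```

View pics/w3.png

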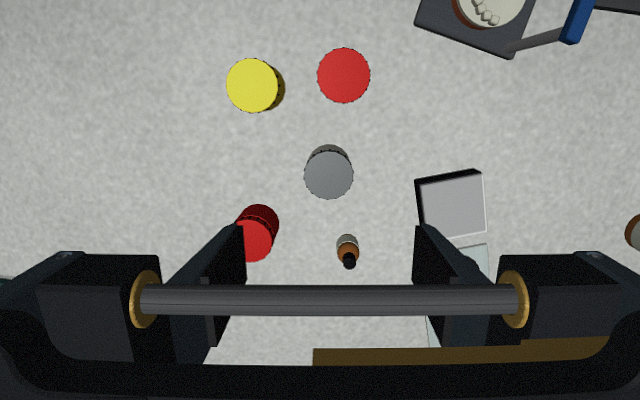

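Jar c's grey lid is at (328.5,174), about 9 px from the prediction, so I'll use this view. Red is at (343,75) and (255,240), yellow at (252,85), all clear of the fingers.

Run:
```python
from h import *
import json
p={k:np.array(v) for k,v in json.load(open('w3.json')).items()}
print(onplane('wrist',[(328.5,174),(343,75),(252,85)],.056,p))
```

```text
[[0.43959181 0.28953622 0.056     ]
 [0.45276744 0.38004844 0.056     ]
 [0.37058175 0.37191738 0.056     ]]
```

```bash
python3 -m inch '[[1,[0.009,0,0],0],[1,[0.009,0,0.04],0],[1,[0.009,0,0.08],0],[1,[0.009,0,0.12],0],[0.5,[0.009,0,0.16],0],[0.5,[0.009,0,0.197],0],[0.5,[0.009,0,0.197],0],[0.5,[0.009,0,0.197],0],[0.5,[0.009,0,0.197],0],[-1,[0.009,0,0.197],0],[-1,[0.009,0,0.197],0],[-1,[0.009,0,0.197],0]]' 15
python3 -m inch '[[-1,[0,0,0],0],[-1,[0,0,0],0],[-1,[0,0,0],0],[-1,[0,0,0],0]]'; python3 -m inch '[[-1,[0,0,0],0],[-1,[0,0,-0.04],0],[-1,[0,0,-0.08],0],[-1,[0,0,-0.12],0],[-1,[0,0,-0.12],0],[-1,[0,0,-0.12],0]]'
```

```text
time_s: 12.0
tcp_pos: [0.441, 0.2896, 0.0338]
tool_rot: [0.0, 0.707, 0.707, 0.001]
wrist_force: [0.3, 0.3, 1.2]
width: 0.051
grasp_force: 0.0
time_s: 12.33
tcp_pos: [0.4408, 0.2895, 0.0334]
tool_rot: [0.0, 0.707, 0.707, 0.001]
wrist_force: [-3.1, -1.9, 16.6]
width: 0.0476
grasp_force: 15.0
time_s: 12.83
tcp_pos: [0.4412, 0.2898, 0.1548]
tool_rot: [0.001, 0.707, 0.707, 0.003]
wrist_force: [0.0, -0.2, -1.7]
width: 0.0475
grasp_force: 15.0
```

```bash
python3 -m inch '[[-1,[-0.217,0.17,0],0],[-1,[-0.217,0.17,0],0],[-1,[-0.217,0.17,0],0],[-1,[-0.217,0.17,0],0],[-1,[-0.217,0.17,0],0],[-1,[-0.217,0.17,0],0],[-1,[-0.217,0.17,0],0],[-1,[-0.217,0.17,0],0],[-1,[-0.217,0.17,0.04],0],[-1,[-0.217,0.17,0.08],0],[-1,[-0.217,0.17,0.1],0],[-1,[-0.217,0.17,0.105],0]]'; python3 -m inch '[[-1,[0,0,0],0],[-1,[0,0,0],0]]'
```

```text
time_s: 13.83
tcp_pos: [0.6061, 0.0719, 0.0422]
tool_rot: [-0.003, 0.707, 0.707, -0.003]
wrist_force: [-18.2, -2.1, 23.8]
width: 0.0479
grasp_force: 14.9
time_s: 14.0
tcp_pos: [0.6097, 0.0723, 0.0468]
tool_rot: [-0.0, 0.707, 0.707, -0.0]
wrist_force: [-0.8, 0.1, -0.2]
width: 0.0477
grasp_force: 15.0
```

```bash
python3 -m inch '[[-1,[0,0,0.001],0],[-1,[0,0,0.002],0],[-1,[0,0,0.003],0],[-1,[0,0,0.003],0],[-1,[0,0,0.003],0]]'
```

```text
time_s: 14.42
tcp_pos: [0.6102, 0.072, 0.0443]
tool_rot: [0.0, 0.707, 0.707, 0.0]
wrist_force: [0.1, 0.0, -1.1]
width: 0.0479
grasp_force: 15.0
```

```bash
python3 -m inch '[[-1,[0,0,0.001],0],[-1,[0,0,0.001],0],[-1,[0,0,0.001],0]]'
```

```text
time_s: 14.67
tcp_pos: [0.61, 0.072, 0.0429]
tool_rot: [-0.0, 0.707, 0.707, -0.0]
wrist_force: [0.0, -0.7, -1.2]
width: 0.0475
grasp_force: 15.0
```

```bash
python3 -m inch '[[-1,[0,0,0.001],0],[-1,[0,0,0.001],0],[-1,[0,0,0.001],0]]'; python3 -m inch '[[0.5,[0,0,0],0],[0.5,[0,0,0],0],[0.5,[0,0,0],0],[0.5,[0,0,0],0],[0.5,[0,0,-0.03],0],[1,[0,0,-0.07],0],[1,[0,0,-0.11],0],[1,[0,0,-0.15],0],[1,[0,0,-0.19],0],[1,[0,0,-0.19],0],[1,[0,0,-0.19],0]]'
```

```text
time_s: 14.92
tcp_pos: [0.6102, 0.072, 0.0421]
tool_rot: [0.0, 0.707, 0.707, 0.0]
wrist_force: [-0.7, 0.3, 2.7]
width: 0.0477
grasp_force: 15.0
time_s: 15.83
tcp_pos: [0.6112, 0.0721, 0.2345]
tool_rot: [0.001, 0.707, 0.707, 0.002]
wrist_force: [-0.3, -0.1, -1.6]
width: 0.091
grasp_force: 0.0
```

```bash
python3 -m inch '[[1,[-0.374,-0.178,0],0],[1,[-0.374,-0.178,0],0],[1,[-0.374,-0.178,0],0],[1,[-0.374,-0.178,0],0],[1,[-0.374,-0.178,0],0],[1,[-0.374,-0.178,0],0],[1,[-0.374,-0.178,0],0],[1,[-0.374,-0.178,0],0],[1,[-0.374,-0.178,0],0],[1,[-0.374,-0.178,0],0],[1,[-0.374,-0.178,0],0],[1,[-0.374,-0.178,0],0]]'; python3 -m inch '[[1,[0,0,0],0],[1,[0,0,0],0]]'
python3 - <<'E'
from h import *
p=viewer.camera_params('wrist'); im=viewer.get_image('wrist')[:,:,::-1].copy()
cv2.imwrite('pics/w4.png',im)
print(project('wrist',[(.432,-.302,.064)],p).round(1))
import json; json.dump({k:np.array(v).tolist() for k,v in p.items()},open('w4.json','w'))
E
```

```text
time_s: 16.83
tcp_pos: [0.4306, -0.303, 0.2305]
tool_rot: [-0.001, 0.708, 0.706, -0.0]
wrist_force: [0.1, -0.1, -0.1]
width: 0.0908
grasp_force: 0.0
time_s: 17.0
tcp_pos: [0.4321, -0.3009, 0.2312]
tool_rot: [-0.001, 0.707, 0.707, -0.0]
wrist_force: [-0.7, 0.4, 0.0]
width: 0.0914
grasp_force: 0.0
[[329.2 187.2]]
```

View pics/w4.png

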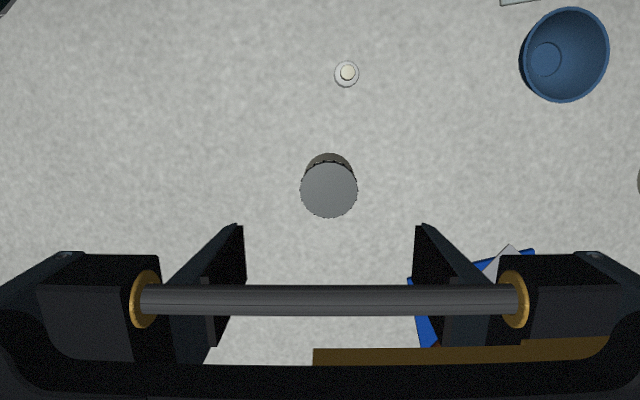

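Jar d's lid is at (328.5,189), 2 px from the prediction.

```bash
python3 -m inch '[[1,[-0.003,0,0],0],[1,[-0.003,0,0.04],0],[1,[-0.003,0,0.08],0],[1,[-0.003,0,0.12],0],[1,[-0.003,0,0.16],0],[1,[-0.003,0,0.195],0],[1,[-0.003,0,0.195],0],[1,[-0.003,0,0.195],0],[1,[-0.003,0,0.195],0],[-1,[-0.003,0,0.195],0],[-1,[-0.003,0,0.195],0],[-1,[-0.003,0,0.195],0]]' 15
python3 -m inch '[[-1,[0,0,0],0],[-1,[0,0,0],0],[-1,[0,0,0],0],[-1,[0,0,0],0]]'; python3 -m inch '[[-1,[0,0,0],0],[-1,[0,0,-0.04],0],[-1,[0,0,-0.08],0],[-1,[0,0,-0.12],0],[-1,[0,0,-0.12],0],[-1,[0,0,-0.12],0]]'
```

```text
time_s: 18.05
tcp_pos: [0.4329, -0.3056, 0.0387]
tool_rot: [0.001, 0.707, 0.707, 0.0]
wrist_force: [-0.5, 0.2, -1.0]
width: 0.0737
grasp_force: 0.0
time_s: 18.38
tcp_pos: [0.4321, -0.3052, 0.0373]
tool_rot: [0.0, 0.707, 0.707, 0.0]
wrist_force: [-1.8, 1.1, 9.1]
width: 0.0559
grasp_force: 15.0
time_s: 18.88
tcp_pos: [0.4329, -0.3057, 0.159]
tool_rot: [0.002, 0.707, 0.707, 0.0]
wrist_force: [-0.7, 0.1, -2.3]
width: 0.0555
grasp_force: 15.0
```

```bash
python3 -m inch '[[-1,[0.456,0.162,0],0],[-1,[0.456,0.162,0],0],[-1,[0.456,0.162,0],0],[-1,[0.456,0.162,0],0],[-1,[0.456,0.162,0],0],[-1,[0.456,0.162,0],0],[-1,[0.456,0.162,0],0],[-1,[0.456,0.162,0],0],[-1,[0.456,0.162,0],0],[-1,[0.456,0.162,0],0],[-1,[0.456,0.162,0],0],[-1,[0.456,0.162,0],0]]'; python3 -m inch '[[-1,[0,0,0],0],[-1,[0,0,0],0],[-1,[0,0,0],0]]'
```

```text
time_s: 19.88
tcp_pos: [0.5938, 0.1543, 0.1549]
tool_rot: [-0.001, 0.707, 0.708, -0.001]
wrist_force: [1.6, -0.5, -1.5]
width: 0.0556
grasp_force: 15.0
time_s: 20.13
tcp_pos: [0.5928, 0.1505, 0.1552]
tool_rot: [-0.001, 0.707, 0.707, -0.001]
wrist_force: [-0.7, -0.5, -1.0]
width: 0.0559
grasp_force: 15.0
```

```bash
python3 -m inch '[[-1,[0,0.001,0.03],0],[-1,[0,0.001,0.06],0],[-1,[0,0.001,0.08],0],[-1,[0,0.001,0.095],0],[-1,[0,0.001,0.1],0],[-1,[0,0.001,0.102],0],[-1,[0,0.001,0.104],0],[-1,[0,0.001,0.105],0],[-1,[0,0.001,0.105],0],[-1,[0,0.001,0.105],0]]'
```

```text
time_s: 20.97
tcp_pos: [0.5955, 0.1511, 0.0528]
tool_rot: [0.0, 0.707, 0.707, 0.001]
wrist_force: [-0.7, -1.1, -2.0]
width: 0.0556
grasp_force: 15.0
```

```bash
python3 -m inch '[[-1,[0,-0.001,0.002],0],[-1,[0,-0.001,0.004],0],[-1,[0,-0.001,0.005],0],[-1,[0,-0.001,0.006],0],[-1,[0,-0.001,0.006],0],[-1,[0,-0.001,0.006],0]]'; python3 -m inch '[[-1,[0,0,0],0]]'
```

```text
time_s: 21.47
tcp_pos: [0.5939, 0.151, 0.0462]
tool_rot: [-0.0, 0.707, 0.707, -0.0]
wrist_force: [-3.9, -0.7, 6.4]
width: 0.0561
grasp_force: 15.0
time_s: 21.55
tcp_pos: [0.5939, 0.151, 0.0462]
tool_rot: [-0.0, 0.707, 0.707, -0.0]
wrist_force: [-3.2, 0.2, 7.8]
width: 0.0558
grasp_force: 15.0
```

Jar d is on the pad, with a light contact force showing. Release, lift and back off, then check with the fixed cameras.

```bash
python3 -m inch '[[1,[0,0,0],0],[1,[0,0,0],0],[1,[0,0,0],0],[1,[0,0,0],0],[1,[0,0,0],0],[1,[0,0,-0.04],0],[1,[0,0,-0.08],0],[1,[0,0,-0.12],0],[1,[0,0,-0.16],0],[1,[0,0,-0.2],0],[1,[0,0,-0.2],0]]'; python3 -m inch '[[1,[0.25,-0.1,0],0],[1,[0.25,-0.1,0],0],[1,[0.25,-0.1,0],0],[1,[0.25,-0.1,0],0],[1,[0.25,-0.1,0],0],[1,[0.25,-0.1,0],0],[1,[0.25,-0.1,0],0],[1,[0.25,-0.1,0],0],[1,[0.25,-0.1,0],0],[1,[0.25,-0.1,0],0]]'
python3 - <<'E'
from h import *
P=[(.641,-.084,.009),(.6254,-.006,.009),(.610,.072,.009),(.5945,.150,.009)]
Hh=[.04,.048,.056,.064]; Rr=[.016,.02,.024,.028]
out=[]
for n in('side','scene'):
    im=viewer.get_image(n)[:,:,::-1].copy(); c=project(n,P); x0,y0=(c.min(0)-45).astype(int); x1,y1=(c.max(0)+45).astype(int)
    s=4; big=cv2.resize(im[y0:y1,x0:x1],None,fx=s,fy=s,interpolation=cv2.INTER_CUBIC)
    t=np.linspace(0,2*np.pi,60)
    for p,h,r in zip(P,Hh,Rr):
        e=project(n,np.c_[p[0]+r*np.cos(t),p[1]+r*np.sin(t),np.full(60,p[2]+h)])
        cv2.polylines(big,[np.int32((e-[x0,y0]+.5)*s)],True,(0,255,0),1)
    out.append(cv2.resize(big,(390,int(390*big.shape[0]/big.shape[1]))))
H=max(o.shape[0] for o in out); print([o.shape for o in out])
cv2.imwrite('pics/end.png',np.hstack([cv2.copyMakeBorder(o,0,H-o.shape[0],0,0,cv2.BORDER_CONSTANT) for o in out]))
E
```

```text
time_s: 22.47
tcp_pos: [0.5973, 0.1517, 0.2541]
tool_rot: [0.003, 0.707, 0.707, 0.004]
wrist_force: [0.8, 0.5, 1.2]
width: 0.0914
grasp_force: 0.0
time_s: 23.3
tcp_pos: [0.4941, 0.4004, 0.2456]
tool_rot: [0.0, 0.707, 0.707, -0.0]
wrist_force: [0.4, -0.1, -0.1]
width: 0.0915
grasp_force: 0.0
[(481, 390, 3), (348, 390, 3)]
```

View pics/end.png

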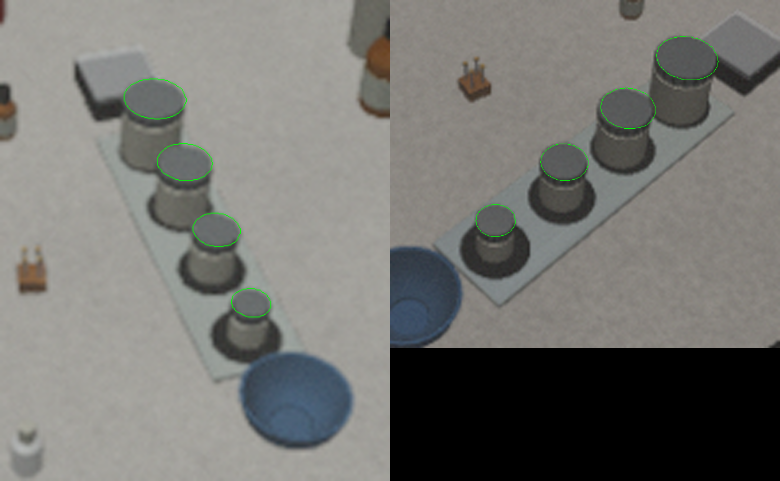

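All four lids sit on the predicted circles in both views (side: a (250,303), b (216,230), c (185,161), d (155,99)). The jars are upright and centred, and the bowl hasn't moved, so I'm handing in.

```bash
python3 -c "
from plant import ticket
print(ticket.finish_job())"
```

```text
the job is handed in; nothing more can be done
None
```

I handed the job in at about 23 s: the last camera check showed all four jars upright and centred on their pads, smallest next to the bowl, with the bowl where it stood; the judge gave no verdict.

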